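# Feed a square tube to the rider with the lockable pusher arm and hold it for sawing

## Task

Slide the square brass tube along its channel, under the saw-guide bridge, until its end butts against the face of the pusher arm, with the arm still fully in. Then squeeze the lock button on the arm's grip head to free the arm and extend it, pushing the tube ahead of it, until its pointer lines up with the middle of the rider clipped on the scale; do not overshoot, the tube must stay against the pusher. Finish holding the grip head there, still squeezed, and leave the other things on the bench where they lie.

Things in the scene. Friction and masses are not known exactly. Their poses are not given: they have to be found in the camera images.
- jig: Grey steel feed jig fixed to the bench: flat bed 102 x 415 mm, 20 mm high, spanning x -36..66, y -270..145 mm of its frame. Origin on the bench top under the channel's centre line (x = 0); y runs along the jig, the way the arm extends; x across, towards the scale; z up. Jig coordinates below are in this frame.
- channel_end (a point): Open end of the channel, on its floor (jig 0, 145, 20 mm). The channel runs back along the jig's -y to y = -70, between two steel fences 4 mm high (tops at z = 24 mm), 19 mm apart, 31 mm over their outsides.
- bridge (a point): Middle of the underside of the dark steel saw-guide bridge over the channel (jig 0, -32.5, 39 mm). The bridge is 15 mm long in y, 51 mm wide in x, top at z = 47 mm; the gap under it is 19 mm high and 31 mm wide.
- sleeve (a point): Top of the mouth of the dark square sleeve that the arm comes out of (jig 0, -175, 48 mm). Sleeve 32 mm wide, from jig y = -273 to -175. From its mouth on, a low rack of catch teeth (top z = 24 mm) lies beside the arm at jig x = 16..22 mm.
- pusher (a joint): Extension of the telescoping steel arm out of its sleeve along the jig's +y, in m: 0 fully in (every start), 0.085 fully out. A catch locks it (about 1 mm of play) unless the lock button is squeezed. A spring and friction resist with about 2 to 3 N; when the button is let go the catch drops between the teeth of the rack (10 mm pitch).
- pusher_grip (a point): Centre of the arm's aluminium grip head: 24 mm across (x), 30 mm along (y), z = 34..66 mm above the bench; this point at jig x = 0, z = 54 mm, y = -145 mm when the arm is in. The lock button is on its +x side, the -x side (x = -12) is plain: pinch it from above across x and both fingers squeeze it. Space beside it is free above z = 30 mm.
- lock (a joint): Travel of the lock button in m: 0 out (locked), 0.006 pressed right in; above about 0.0035 the catch is free. Dark steel plate 20 mm (y) x 18 mm (z) centred on the grip head's +x side; its face is at jig x = 20 mm when out, 14 mm when in, so the head measures 32 mm, squeezed 26 mm. Spring 1.6 N rising to 6.4 N; a grip of 10 to 20 N presses it in.
- pusher_face (a point): Centre of the pusher face (16 x 16 mm) at the arm's front end, z = 28.5 mm, looking along the jig's +y; at jig y = -100 mm when the arm is in. The arm's nose passes under the bridge.
- pusher_pointer (a point): Tip of the thin flat pointer that sticks out of the grip head's foot towards jig +x, beside the scale (jig x = 46 mm, z = 26.5 mm); jig y = -159 mm when the arm is in. It moves with the arm.
- rider: Dark steel rider fixed on the graduated aluminium strip (jig x = 50..64 mm, a tick every 5 mm) at the wanted mark: a bar 18 mm in x, 5 mm in y, 7 mm high, with a stud on top. Origin under its centre, jig x = 58 mm, z = 21.5 mm; axes as the jig's. Its middle is the mark, 35 to 75 mm along y from where the pointer starts.
- tube: Loose square brass tube with stopped ends, 16 x 16 x 130 mm, about 100 to 200 g, lying in the channel along the jig (top at z = 36 mm, 12 mm above the fences). Origin at the centre of its underside, y along it, as the jig's. At the start all of it is beyond the bridge, on the side away from the arm. It does not stick to the pusher.
- tube_near (a point): Centre of the tube's end face towards the pusher (tube y = -65 mm, 8 mm above its underside).
- tube_far (a point): Centre of the tube's other end face (tube y = +65 mm, 8 mm above its underside).
- tweezers: Steel tweezers lying on the bench beside the jig on its -x side, 14 x 128 x 8 mm, long in y; leave alone. Origin under the middle.
- hammer: Small hammer, 220 mm, lying on the bench; leave alone. Origin under the middle.
- driver: Wood-handled screwdriver, 170 mm, lying on the bench; leave alone. Origin under the middle.
- jar: Amber glass jar, 60 mm wide, 70 mm high, standing on the bench; leave alone. Origin under its centre.
- ring0: Plain steel finger ring, 23 mm outside, 6 mm high, lying on the round steel bench block (130 mm wide, 30 mm high) that stands beside the jig on its +x side; leave alone. Origin under its centre.
- ring1: Plain steel finger ring, 23 mm outside, 6 mm high, lying on the round steel bench block (130 mm wide, 30 mm high) that stands beside the jig on its +x side; leave alone. Origin under its centre.
- ring2: Plain steel finger ring, 23 mm outside, 6 mm high, lying on the round steel bench block (130 mm wide, 30 mm high) that stands beside the jig on its +x side; leave alone. Origin under its centre.
Things that resemble listed ones, but are neither listed nor needed, are in the scene too. Of the things like the tube, leave any that is brown or orange; of the rest the larger one is meant.

How it is judged:
By the outcome, as a careful person would: the job done as asked, in the order asked, and still so for the second after the job is handed in, while the arm keeps its last pose, push and grip.
It also fails if it takes over 58 s, if anything falls off the work surface, if the arm or the gripper's body presses on something with over 40 N, if the wrist force passes 120 N, or if a joint passes its speed limit or range.

## Robot

A 6-joint arm with a two-finger parallel gripper is mounted at the origin on the work surface. World frame = base frame: x ahead of the robot, y to its left, z up, the work surface at z = 0. Lengths are in mm, angles in rad, forces in N, time in s.
With the tool pointing down it reaches from about 350 to 950 mm from the base axis. Payload 17.4 kg.
Tool frame: the origin (TCP) lies at the very end of the fingers, on their centre line; the grasp point (between the pads) lies 19 mm behind it (env.grip_depth is the z of the grasp point in the tool frame, in mm); z points along the fingers, y is the line along which they close (so a half turn about z gives the same grasp; the last joint's range is limited). The gripper opens to 93 mm and grips with 3 to 60 N. Pads are 15 mm wide; open, the fingers measure 128 mm over their backs; the gripper's body (75 mm by 188 mm) begins 65 mm behind the grasp point.
Start: joints at [1.202, 0.116, 1.442, -0, 1.584, -0.038], TCP at [219.248, 638.406, 218.646] pointing down, gripper open.
Joint ranges: [-2.83, 2.83], [-0.83, 2.19], [0.07, 2.5], [-1.14, 4.28], [0.01, 3], [-2.97, 2.97]. Speed limits (rad/s): [1.89, 1.89, 2.22, 3.14, 3.14, 3.14].

## Interface

Orientations are given as [roll, pitch, yaw] about the fixed x, y, z axes, in that order (R = Rz(yaw) Ry(pitch) Rx(roll)).
In Python, from rig import env gives the robot as it stands.
- The arm moves only by the tool step_arm, never from a script. Its argument "rows" is a list of rows, each an object with "xyz": the shift along the world's x, y, z in units of 50 mm (1.0 is 50 mm), a list of three; "spin": the turn about the world's z in units of 8 degrees (1.0 is 8 degrees); "gripper": the opening, from -1 (shut) to 1 (fully open). In form: [{"xyz": [x, y, z], "spin": spin, "gripper": gripper}, ...]. A call has 1 to 8 rows; each row is the pose to reach, as a shift and turn from the pose commanded when the call began; what a row does not reach only later rows make up. A row lasts 1/10 s, in which the tool goes at most 50 mm and 8.59 degrees, less where a joint would pass 70% of its speed; a pose out of reach is approached as far as the arm can. A call with a gripper value outside its range is refused whole. The fingers move at their own pace and stop on an object; "grip_force" is the grip in N (left out, the last holds). Time passes only in rows, so rows that repeat a pose let the fingers close. It gives the time, the measured TCP pose, the force, the opening and the grip force at its end, in the units of the state.
- env.observe(): the state, without advancing time (a new reading comes with each control period).
- env.get_image(name): name is "scene" or "top"; returns a dict with "frame" (384x512x3 uint8, red, green, blue), "intrinsics" (3x3 intrinsics, pixels), "position" and "orientation" of the camera in the world. Camera axes: x right, y down, z forward; pixel columns grow to the right and rows downward; lengths in mm; the calibration is good to about 2 mm. A picture is of the moment at which its call begins. There is no depth.
- env.close_job(): hands the job in; it is judged then, once.
Trained networks look in the newest picture that a camera, given by its name, has taken for a name from the list of things; names that differ only in an ending like _2 or _b are one class to them, and where a whole thing is asked for, a point or a joint stands for the part that bears it (a point fixed in the world has none). Each returns a list of dicts, best first, with "p" (0 to 1); they miss things now and then, are a little off and sometimes report something else, mostly with a low value. They report only what shows in the picture. A call takes as long as a camera call. They do not tell look-alikes from the thing itself.
- env.boxes_of(camera, label): "rect" ([left, top, right, bottom] in pixels, round what is visible of it).
- env.outline_of(camera, label): "mask" (384x512 bool, what is visible of it) and "rect" ([left, top, right, bottom] in pixels, round what is visible of it).
- env.landmark_of(camera, label): "position" ([row, column] in pixels: a listed point, or the origin of a listed thing).
The state is a dict: "time": time; "joints": joint angles; "joint_velocities": joint speeds; "joint_efforts": joint torques, N m; "position": TCP position; "tcp_rot": TCP orientation; "force": force on the tool from outside, world axes, zero at the start; "moment": the same for the moment, N m; "finger_gap": finger opening in mm; "grip_force": force on a finger pad.
Only numpy, scipy, OpenCV 4.12 (cv2) and the standard library are available. Lean on these libraries where they do the work, as an engineer would, in place of code of your own. Each camera call takes 0.05 s, during which the arm holds its last target. There are 200 camera calls.

## Working session

There is one attempt and no reset: what is moved stays moved. The work goes in short steps, Python scripts to look and compute and a tool call to move; the robot and the scene stay as the last step left them, time stands still between calls to the robot, and variables do not carry over. Pictures are saved under pics/ and viewed, at most 10 in all, crops included, and the job is handed in when it is done.

Besides the shell and the picture viewer there is one more tool, called after "Request:" as a command line: name --argument value ..., lists and objects as JSON in quotes. step_arm: Moves the arm, as the interface text tells. Its arguments: {"type":"object","properties":{"rows":{"type":"array","items":{"type":"object","properties":{"xyz":{"type":"array","items":{"type":"number"}},"spin":{"type":"number"},"gripper":{"type":"number"}}}},"grip_force":{"type":"number"}},"required":["rows"]}

```bash
mkdir -p pics; cat > h.py <<'E'
import numpy as np, cv2
from rig import env
from scipy.spatial.transform import Rotation as Ro
def cam(n):
    im=env.get_image(n); return im
def Rm(im):
    o=np.array(im["orientation"],float)
    if o.shape==(3,3): return o
    return Ro.from_euler('xyz',o).as_matrix() if o.size==3 else None
def ray(im,row,col,z):
    K=np.array(im["intrinsics"]);R=Rm(im);p=np.array(im["position"])
    d=R@np.linalg.solve(K,[col,row,1.]); return p+d*(z-p[2])/d[2]
def proj(im,P):
    K=np.array(im["intrinsics"]);R=Rm(im);q=K@(R.T@(np.array(P)-np.array(im["position"])));return q[:2]/q[2]
E
python3 - <<'E'
from h import *
for n in ("scene","top"):
    im=cam(n); print(n,im["position"],im["orientation"],np.array(im["intrinsics"]).tolist())
    cv2.imwrite(f"pics/{n}0.png",cv2.resize(im["frame"][:,:,::-1],(800,600),interpolation=cv2.INTER_CUBIC))
    for l,z in (("channel_end",20),("bridge",39),("sleeve",48),("pusher_grip",54),("pusher_face",28.5),("pusher_pointer",26.5),("rider",21.5),("tube",20),("tube_near",28),("tube_far",28)):
        for d in env.landmark_of(n,l)[:3]:
            print(l,round(d["p"],2),np.round(d["position"],1),np.round(ray(im,*d["position"],z),1))
s=env.observe();print(s["time"],s["position"],s["tcp_rot"],s["force"],s["finger_gap"],env.grip_depth)
E
```

```text
scene [1351.44253726 -977.33400481 1272.22558646] [-2.36244558  0.0029868   0.6958386 ] [[470.89361410451886, 0.0, 260.89747863206065], [0.0, 470.89361410451886, 194.56280366124736], [0.0, 0.0, 1.0]]
channel_end 0.79 [170.3 266.3] [486.1  86.1  20. ]
bridge 0.93 [192.5 240.2] [502.1 -85.6  39. ]
sleeve 0.92 [218.5 221.3] [ 542.6 -229.6   48. ]
sleeve 0.24 [212.9 270.4] [ 657.5 -100.    48. ]
pusher_grip 0.55 [209.2 226.9] [ 531.7 -188.6   54. ]
pusher_grip 0.5 [194.5 247.2] [538.9 -87.8  54. ]
pusher_face 0.54 [205.1 231.8] [ 514.4 -145.8   28.5]
pusher_pointer 0.62 [259.8 152.5] [ 479.3 -492.5   26.5]
pusher_pointer 0.56 [220.4 234.4] [ 570.2 -193.5   26.5]
tube 0.71 [188.4 320. ] [706.9 137.5  20. ]
tube 0.59 [158.2 241.9] [364.1  79.1  20. ]
tube 0.53 [157.8 285.6] [498.7 193.9  20. ]
tube_near 0.69 [187.6 246.6] [495.8 -42.7  28. ]
tube_near 0.52 [191.8 313.9] [703.9 100.9  28. ]
tube_near 0.49 [159.1 255.1] [414.8 102.   28. ]
tube_far 0.57 [164.7 262.4] [458.9  94.8  28. ]
tube_far 0.46 [156.7 232.6] [335.4  55.3  28. ]
tube_far 0.45 [177. 327.] [695.9 199.1  28. ]
top [ 367.73
[... 515 characters left out ...]
215.2 304.5] [ 519.9 -205.3   26.5]
rider 0.62 [177.3 263.2] [637.4 -83.7  21.5]
rider 0.18 [234.7 203.7] [464.6  95.2  21.5]
tube 0.83 [226.4 227.1] [488.8  25.9  20. ]
tube 0.78 [164.6 176.9] [679.2 179.6  20. ]
tube 0.56 [231.5 168. ] [475.  201.5  20. ]
tube_near 0.62 [261.9 191.2] [385.1 130.1  28. ]
tube_near 0.59 [225.5 250.1] [490.2 -42.7  28. ]
tube_near 0.58 [233.4 149.4] [469.1 254.7  28. ]
tube_far 0.8 [166.  159.4] [673.2 231.2  28. ]
tube_far 0.73 [290.5 210.9] [303.1  71.9  28. ]
tube_far 0.65 [228.9 202.3] [481.2  98.8  28. ]
1.1 [219.25340584 638.40935167 218.63473268] [-3.14157866e+00  2.29642051e-05  2.81080269e+00] [0.61461985 0.31368365 0.44527951] 92.9812009526318 -18.8
```

View pics/top0.png

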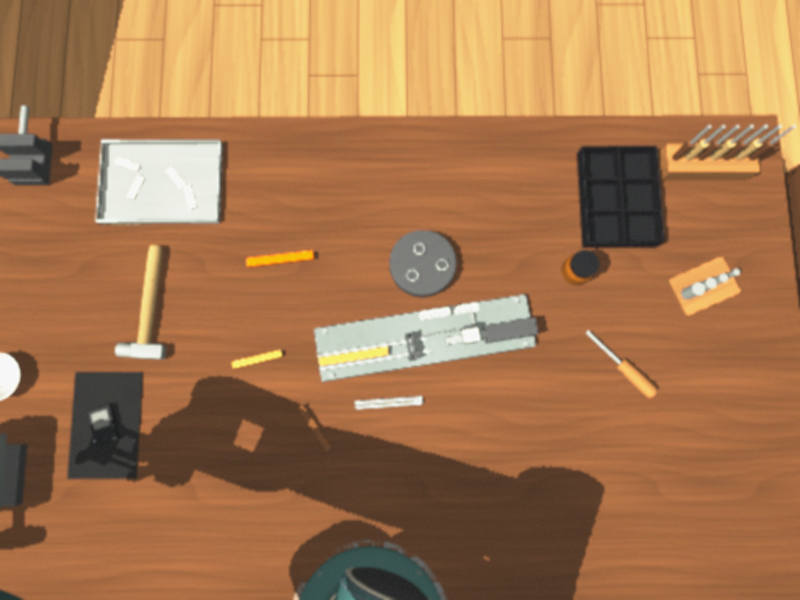

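View pics/scene0.png

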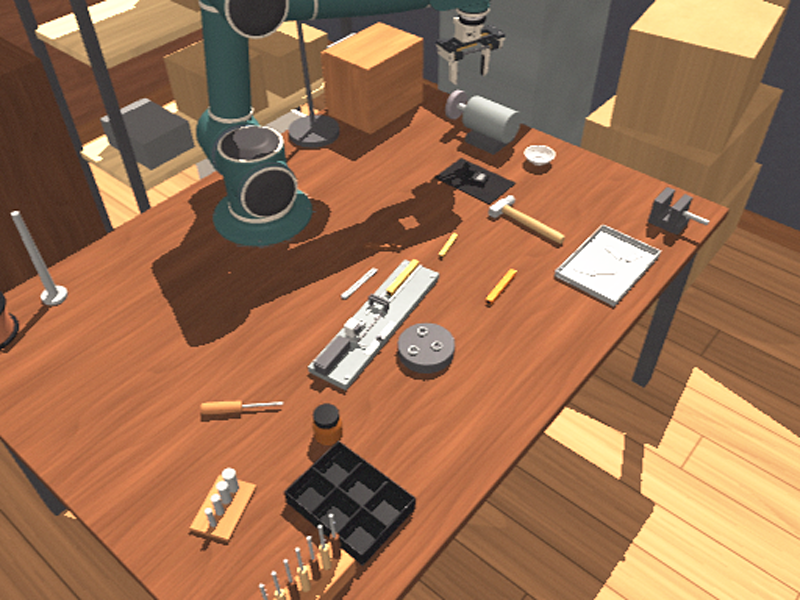

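The tube candidates in the top view (800x600) are brass in the channel (353,355), orange (280,258), small brass (257,359) and brown (315,425). The one in the channel fits: it is brass and the larger of the two that are neither orange nor brown. Next I'll fit the jig and check with an enlarged crop.

```bash
cat > m.py <<'E'
from h import *
from scipy.optimize import least_squares
J={"channel_end":(0,145,20),"bridge":(0,-32.5,39),"sleeve":(0,-175,48),"pusher_grip":(0,-145,54),"pusher_face":(0,-100,28.5),"pusher_pointer":(46,-159,26.5)}
ims={n:cam(n) for n in("scene","top")}
def T(q,P):
    c,s=np.cos(q[2]),np.sin(q[2]);return np.array([q[0]+c*P[0]-s*P[1],q[1]+s*P[0]+c*P[1],P[2]])
def inv(q,P):
    c,s=np.cos(q[2]),np.sin(q[2]);d=np.array(P)[:2]-q[:2];return np.array([c*d[0]+s*d[1],-s*d[0]+c*d[1]])
q0=np.array([490,-50,0.1])
E
python3 - <<'E'
from m import *
obs=[]
for n in ims:
    for l,P in J.items():
        for d in env.landmark_of(n,l):
            px=np.array(d["position"])[::-1]
            if d["p"]>.4 and np.linalg.norm(px-proj(ims[n],T(q0,P)))<15: obs.append((n,l,px)); break
    for d in env.outline_of(n,"jig")[:1]:
        m=d["mask"].astype(np.uint8); print(n,"jigmask",m.sum(),d["p"],d["rect"])
        h=cv2.convexHull(cv2.findContours(m,0,1)[0][0] if 0 else np.argwhere(m)[:,::-1].astype(np.int32))
        print(cv2.approxPolyDP(h,4,True)[:,0].tolist())
f=lambda q:np.concatenate([proj(ims[n],T(q,J[l]))-p for n,l,p in obs])
for nn in (("scene","top"),("scene",),("top",)):
    o2=[o for o in obs if o[0] in nn]
    g=lambda q:np.concatenate([proj(ims[n],T(q,J[l]))-p for n,l,p in o2])
    r=least_squares(g,q0,x_scale=[1,1,.01],loss="soft_l1");print(nn,r.x)
    for o,e in zip(o2,g(r.x).reshape(-1,2)): print(o[0],o[1],e.round(1))
    for n in ims: print(n,[proj(ims[n],T(r.x,c)).round(1).tolist() for c in((-36,-270,20),(66,-270,20),(66,145,20),(-36,145,20))])
a=ims["top"]["frame"][170:260,190:360,::-1]
cv2.imwrite("pics/c1.png",cv2.resize(a,(800,424),interpolation=cv2.INTER_CUBIC))
a=ims["scene"]["frame"][150:260,190:300,::-1]
cv2.imwrite("pics/c2.png",cv2.resize(a,(600,600),interpolation=cv2.INTER_CUBIC))
E
```

```text
scene jigmask 2355 0.59 [197.0, 166.4, 278.1, 249.5]
[[279, 175], [221, 248], [197, 237], [257, 167]]
top jigmask 4483 0.88 [198.8, 190.5, 341.7, 245.6]
[[342, 205], [340, 221], [213, 243], [205, 240], [202, 210], [336, 190]]
('scene', 'top') [ 4.95009297e+02 -4.83778354e+01  1.44946265e-01]
scene channel_end [-0.7 -3.9]
scene bridge [ 0.5 -0. ]
scene sleeve [-1.4 -1.2]
scene pusher_grip [ 1.  -0.2]
scene pusher_face [-5.1  2.3]
scene pusher_pointer [-2.5 -0.5]
top channel_end [-2.2  0.1]
top bridge [ 0.  -1.6]
top sleeve [ 0.6 -1.9]
top pusher_grip [-4.   0.4]
top pusher_face [ 0.2 -0.8]
top pusher_pointer [ 0.7 -0. ]
scene [[194.4, 232.9], [218.5, 245.0], [279.8, 173.7], [257.7, 164.6]]
top [[343.0, 222.3], [336.6, 189.2], [200.9, 209.8], [205.4, 243.6]]
('scene',) [ 4.98825159e+02 -4.72599273e+01  1.53541606e-01]
scene channel_end [-0.1 -3.7]
scene bridge [1.5 0.3]
scene sleeve [-0.  -0.7]
scene pusher_grip [2.3 0.3]
scene pusher_face [-3.9  2.7]
scene pusher_pointer [-1.1 -0.1]
scene [[195.9, 233.6], [220.3, 245.5], [280.6, 173.8], [258.3, 164.8]]
top [[342.5, 220.3], [335.9, 187.3], [200.4, 209.0], [205.2, 242.7]]
('top',) [ 4.93495397e+02 -4.88351884e+01  1.42719232e-01]
top channel_end [-2.   0.5]
top bridge [ 0.2 -1. ]
top sleeve [ 0.8 -1.2]
top pusher_grip [-3.8  1.1]
top pusher_face [ 0.4 -0.3]
top pusher_pointer [0.9 0.6]
scene [[193.9, 232.7], [218.0, 244.8], [279.5, 173.7], [257.4, 164.6]]
top [[343.2, 223.0], [336.9, 189.9], [201.1, 210.2], [205.6, 244.0]]
```

View pics/c1.png

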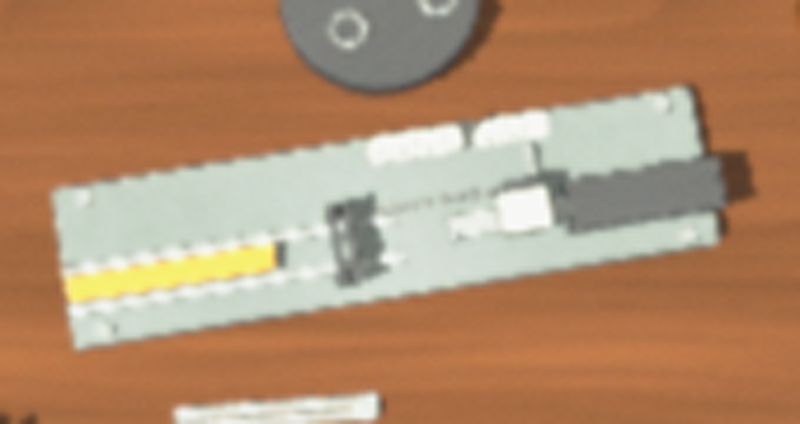

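View pics/c2.png

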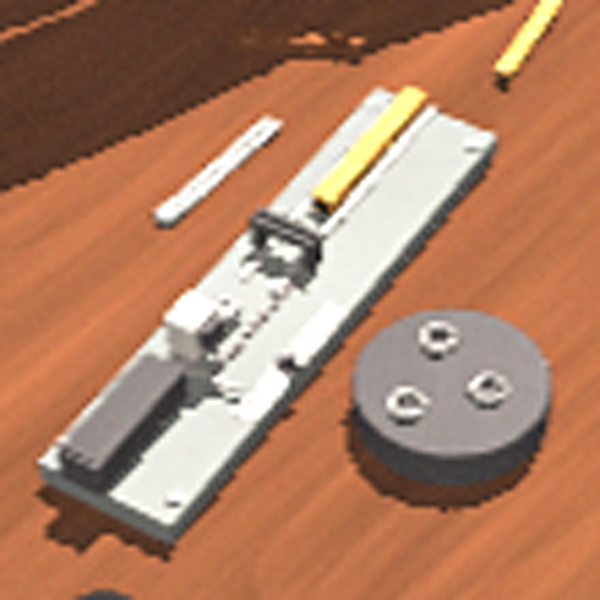

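The crops confirm it: the tube is the brass bar in the channel, c1 (67,288) to (276,255), beyond the bridge at c1 (355,240). The pointer tip is near c1 (533,150) and the rider is the dark gap near c1 (468,132). Next I'll refine the jig and measure the rider.

```bash
python3 - <<'E'
from m import *
C=[(-36,-270,20),(66,-270,20),(66,145,20),(-36,145,20)]
px={"top":[(342.6,221.3),(336.6,188.7),(201.7,209.9),(206.3,243.8)],"scene":[(197.7,235.3),(222.0,245.8),(281.1,173.8),(258.6,166.5)]}
for n in ims:
    r=least_squares(lambda q:np.concatenate([proj(ims[n],T(q,c))-p-q[3:] *0 for c,p in zip(C,px[n])]),q0,x_scale=[1,1,.01])
    print(n,r.x.round(4),r.fun.round(1))
    for l in("rider","pusher_pointer","tube_near","tube_far","pusher_grip"):
        z={"rider":21.5,"pusher_pointer":26.5,"tube_near":28,"tube_far":28,"pusher_grip":54}[l]
        for d in env.landmark_of(n,l):
            P=inv(r.x,ray(ims[n],*d["position"],z))
            if abs(P[0])<80 and abs(P[1])<300: print("  ",l,round(d["p"],2),np.round(d["position"],1),P.round(1))
    for d in env.boxes_of(n,"rider")[:4]: print("  riderbox",round(d["p"],2),np.round(d["rect"],1))
    # rectified view of the scale at z=25, 5 px/mm, jig y -190..-70 , x 20..75
    ys,xs=np.meshgrid(np.arange(-190,-70,.2),np.arange(75,15,-.2))
    mp=np.array([[proj(ims[n],T(r.x,(x,y,25.))) for y,x in zip(a,b)] for a,b in zip(ys,xs)]).astype(np.float32)
    v=cv2.remap(ims[n]["frame"],mp[...,0],mp[...,1],cv2.INTER_CUBIC)
    np.save(n+"_v.npy",v)
a=np.vstack([np.load("top_v.npy"),np.load("scene_v.npy")])[:,:,::-1].copy()
for k in range(0,600,50): cv2.line(a,(k,0),(k,8),(0,0,255),1); cv2.line(a,(k,300),(k,308),(0,0,255),1)
cv2.imwrite("pics/c3.png",a)
E
```

```text
Traceback (most recent call last):
ValueError: operands could not be broadcast together with shapes (2,) (0,)
```

```bash
cat > fit.py <<'E'
from m import *
C=[(-36,-270,20),(66,-270,20),(66,145,20),(-36,145,20)]
px={"top":[(342.6,221.3),(336.6,188.7),(201.7,209.9),(206.3,243.8)],"scene":[(197.7,235.3),(222.0,245.8),(281.1,173.8),(258.6,166.5)]}
def fit(n): return least_squares(lambda q:np.concatenate([proj(ims[n],T(q,c))-p for c,p in zip(C,px[n])]),q0,x_scale=[1,1,.01])
E
cat > s3.py <<'E'
from fit import *
for n in ims:
    r=fit(n)
    print(n,r.x.round(4),r.fun.round(1))
    for l in("rider","pusher_pointer","tube_near","tube_far","pusher_grip"):
        z={"rider":21.5,"pusher_pointer":26.5,"tube_near":28,"tube_far":28,"pusher_grip":54}[l]
        for d in env.landmark_of(n,l):
            P=inv(r.x,ray(ims[n],*d["position"],z))
            if abs(P[0])<80 and abs(P[1])<300: print("  ",l,round(d["p"],2),np.round(d["position"],1),P.round(1))
    for d in env.boxes_of(n,"rider")[:4]: print("  riderbox",round(d["p"],2),np.round(d["rect"],1))
    ys,xs=np.meshgrid(np.arange(-190,-70,.2),np.arange(75,15,-.2))
    mp=np.array([[proj(ims[n],T(r.x,(x,y,25.))) for y,x in zip(a,b)] for a,b in zip(ys,xs)]).astype(np.float32)
    v=cv2.remap(ims[n]["frame"],mp[...,0],mp[...,1],cv2.INTER_CUBIC)
    np.save(n+"_v.npy",v)
a=np.vstack([np.load("top_v.npy"),np.load("scene_v.npy")])[:,:,::-1].copy()
for k in range(0,600,50): cv2.line(a,(k,0),(k,8),(0,0,255),1); cv2.line(a,(k,300),(k,308),(0,0,255),1)
import sys
cv2.imwrite(sys.argv[1],a)
E
python3 s3.py pics/c3.png
```

```text
scene [ 5.037673e+02 -4.808910e+01  1.665000e-01] [-0.2 -0.4  0.2  0.9  0.   0.4  0.  -1.1]
   pusher_pointer 0.51 [224.5 233.1] [  47.8 -172.8]
   tube_near 0.71 [185.3 244. ] [-22.   12.3]
   tube_near 0.51 [157.2 262.4] [-43.4 187.5]
   tube_near 0.45 [149.3 292.3] [ 37.9 291.8]
   tube_far 0.45 [163.5 284.5] [ 51.7 198.6]
   pusher_grip 0.45 [209.2 226.9] [   4.2 -143.2]
top [ 4.955159e+02 -4.958360e+01  1.524000e-01] [ 0.7  0.2  0.1 -0.3 -0.5  0.1 -0.3 -0.1]
   pusher_pointer 0.73 [198.1 300.4] [  53.3 -154.8]
   pusher_pointer 0.65 [233.  203.9] [ -4.2 146.1]
   tube_near 0.68 [226.1 246.4] [-4.2 18.7]
   tube_far 0.7 [224.6 182.4] [ 30.4 205.3]
   tube_far 0.54 [230.  203.7] [  4.5 145.2]
   pusher_grip 0.51 [216.7 304.2] [  -6.4 -151.8]
   pusher_grip 0.23 [231.3 202.4] [ -1.3 147.1]
  riderbox 0.64 [284.  208.7 309.4 222. ]
```

View pics/c3.png

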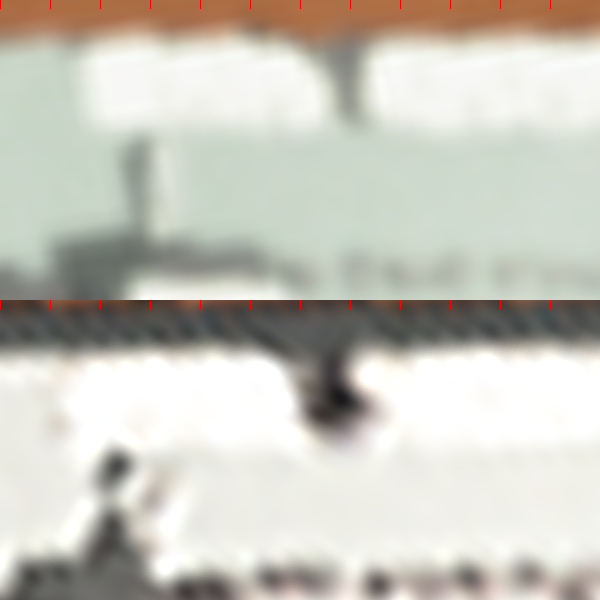

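The top half shows the pointer near col 143-163 (dark and light pair, shadow on the -y side) and the rider near col 349. In the bottom half the rider is near col 333. I'll get the profiles.

```bash
python3 - <<'E'
import numpy as np
t=np.load("top_v.npy").astype(float).mean(2);s=np.load("scene_v.npy").astype(float).mean(2)
def pr(v,r0,r1,c0,c1): print([int(x) for x in v[r0:r1,c0:c1:4].mean(0)])
print("y step .8mm; top rider from col300");pr(t,55,70,300,400);pr(t,75,90,300,400);pr(t,95,112,300,400)
print("top pointer from col100");pr(t,150,170,100,200);pr(t,170,200,100,200);pr(t,200,225,100,200)
print("scene rider from 280");pr(s,70,85,280,380);pr(s,90,110,280,380);pr(s,115,130,280,380)
print("scene ptr from 80");pr(s,150,165,80,200);pr(s,170,185,80,200);pr(s,190,205,80,200)
print("ends of scale top"); pr(t,75,90,60,120)
from fit import *
for n in ims:
    q=fit(n).x; print(n,[ (P,proj(ims[n],T(q,P)).round(1).tolist()) for P in((46,-159,26.5),(30,-159,26.5),(58,-119,21.5),(58,-119,28.5),(58,-119,33))])
    print(ims[n]["frame"][185:208,268:306].mean(2).astype(int).tolist() if n=="top" else "")
E
```

```text
y step .8mm; top rider from col300
[224, 215, 204, 192, 182, 173, 164, 152, 143, 138, 134, 131, 131, 136, 148, 165, 183, 202, 221, 234, 240, 243, 246, 248, 248]
[245, 245, 244, 241, 231, 221, 211, 197, 180, 164, 152, 144, 143, 149, 162, 179, 198, 215, 230, 243, 249, 248, 246, 246, 247]
[244, 245, 247, 247, 244, 235, 226, 215, 201, 184, 168, 156, 152, 155, 165, 180, 196, 211, 223, 232, 241, 244, 244, 242, 243]
top pointer from col100
[202, 201, 199, 195, 187, 177, 166, 157, 150, 147, 149, 158, 171, 186, 201, 214, 220, 220, 217, 214, 212, 210, 207, 205, 204]
[204, 203, 201, 199, 194, 185, 173, 161, 153, 150, 154, 162, 174, 187, 198, 208, 215, 219, 218, 215, 212, 210, 208, 207, 205]
[199, 199, 197, 194, 192, 187, 180, 171, 162, 156, 156, 163, 174, 186, 198, 205, 209, 211, 213, 212, 210, 208, 206, 205, 204]
scene rider from 280
[250, 231, 208, 185, 164, 148, 136, 126, 115, 103, 88, 73, 62, 58, 64, 81, 108, 141, 178, 213, 242, 253, 254, 254, 254]
[255, 254, 252, 234, 201, 166, 135, 111, 94, 82, 72, 61, 51, 41, 34, 33, 40, 54, 74, 98, 124, 149, 172, 193, 212]
[255, 254, 251, 243, 229, 208,
[... 4704 characters left out ...]
09, 209, 208, 209, 208, 208, 208, 207, 206, 207, 206, 206, 206, 206, 206, 206, 204, 204, 204, 205, 210, 213, 186, 156, 186], [213, 219, 220, 214, 210, 212, 213, 213, 212, 212, 211, 209, 210, 209, 210, 209, 209, 209, 210, 207, 208, 206, 206, 206, 206, 206, 207, 205, 206, 205, 204, 204, 205, 207, 211, 199, 157, 170], [213, 212, 211, 211, 210, 212, 212, 213, 213, 211, 210, 210, 209, 210, 210, 209, 209, 209, 207, 208, 207, 206, 206, 206, 206, 205, 205, 205, 206, 205, 203, 203, 200, 197, 200, 192, 143, 129], [214, 214, 211, 213, 213, 211, 212, 212, 212, 211, 211, 210, 210, 210, 209, 210, 210, 210, 208, 209, 207, 207, 207, 207, 207, 206, 205, 205, 202, 195, 191, 188, 181, 164, 147, 141, 120, 111]]
```

```bash
python3 - <<'E'
from fit import *
for n in ims:
    q=fit("top").x
    hsv=cv2.cvtColor(ims[n]["frame"],cv2.COLOR_RGB2HSV)
    m=cv2.inRange(hsv,(20,110,110),(35,255,255))
    k,lab,st,ce=cv2.connectedComponentsWithStats(m)
    for i in range(1,k):
        if st[i,4]<40: continue
        c=ce[i]; P=ray(ims[n],c[1],c[0],36)
        if abs(inv(q,P)[0])>30 or abs(inv(q,P)[1])>200: continue
        pts=np.argwhere(lab==i)[:,::-1]
        W=np.array([ray(ims[n],r_,c_,36 if n=="top" else 34)[:2] for c_,r_ in pts])
        u,s,vt=np.linalg.svd(W-W.mean(0)); v=vt[0]*np.sign(vt[0][1])
        t=(W-W.mean(0))@v
        print(n,st[i],"centre",W.mean(0).round(1),"yaw",np.arctan2(-v[0],v[1]).round(4),"len",np.ptp(t).round(1),"jig",inv(q,W.mean(0)).round(1))
        print("   min/max jig y",inv(q,W.mean(0))[1]+np.array([t.min(),t.max()]).round(1))
    print(n,"colours bridge",[ims[n]["frame"][tuple(proj(ims[n],T(q,p)).round().astype(int)[::-1])].tolist() for p in((0,-32.5,47),(20,-32.5,47),(-20,-32,47),(0,-220,48),(0,-145,66))])
E
```

```text
scene colours bridge [[71, 68, 69], [76, 71, 71], [196, 115, 76], [150, 141, 142], [255, 255, 255]]
top [204 223  45  11 209] centre [483.   29.3] yaw 0.1568 len 131.8 jig [-0.4 79.8]
   min/max jig y [ 12.71951485 144.51951485]
top colours bridge [[165, 173, 164], [99, 101, 97], [106, 107, 104], [127, 128, 126], [247, 247, 246]]
```

Request:
step_arm --rows '[{"xyz": [0.6, -1.3, 0], "spin": -1, "gripper": -1}, {"xyz": [1.25, -2.6, 0], "spin": -2, "gripper": -1}, {"xyz": [1.9, -3.9, 0], "spin": -3, "gripper": -1}, {"xyz": [2.5, -5.2, 0], "spin": -4, "gripper": -1}, {"xyz": [3.1, -6.5, -0.3], "spin": -5, "gripper": -1}, {"xyz": [3.75, -7.8, -0.6], "spin": -6, "gripper": -1}, {"xyz": [4.4, -9.1, -1], "spin": -7, "gripper": -1}, {"xyz": [5.0, -10.4, -1.4], "spin": -7.78, "gripper": -1}]' --grip_force 15

```text
time: 3.7
position: [392.0, 278.6, 187.6]
tcp_rot: [3.14, -0.001, 1.719]
force: [1.2, 0.3, 0.0]
finger_gap: 33.9
grip_force: 0.0
```

Request:
step_arm --rows '[{"xyz": [0, 0, 0], "spin": 0, "gripper": -1}, {"xyz": [0, 0, 0], "spin": 0, "gripper": -1}, {"xyz": [0, 0, 0], "spin": 0, "gripper": -1}]'

```text
time: 4.0
position: [391.3, 281.1, 187.8]
tcp_rot: [3.141, -0.0, 1.726]
force: [-0.2, 0.4, 0.3]
finger_gap: 9.4
grip_force: 0.0
```

Request:
step_arm --rows '[{"xyz": [0.4, -0.8, -0.3], "spin": 0, "gripper": -1}, {"xyz": [0.8, -1.6, -0.8], "spin": 0, "gripper": -1}, {"xyz": [1.2, -2.4, -1.4], "spin": 0, "gripper": -1}, {"xyz": [1.55, -3.0, -2.0], "spin": 0, "gripper": -1}, {"xyz": [1.55, -3.21, -2.55], "spin": 0, "gripper": -1}, {"xyz": [1.55, -3.21, -2.55], "spin": 0, "gripper": -1}, {"xyz": [1.55, -3.21, -2.55], "spin": 0, "gripper": -1}]'

```text
time: 4.7
position: [469.0, 121.2, 60.7]
tcp_rot: [-3.141, -0.0, 1.726]
force: [0.4, 0.3, 0.6]
finger_gap: 0.7
grip_force: 0.0
```

Request:
step_arm --rows '[{"xyz": [0, 0, -0.35], "spin": 0, "gripper": -1}, {"xyz": [0, 0, -0.66], "spin": 0, "gripper": -1}, {"xyz": [0, 0, -0.66], "spin": 0, "gripper": -1}, {"xyz": [0.05, -0.3, -0.66], "spin": 0, "gripper": -1}, {"xyz": [0.05, -0.32, -0.66], "spin": 0, "gripper": -1}]'

```text
time: 5.2
position: [472.0, 103.8, 28.0]
tcp_rot: [3.141, 0.0, 1.725]
force: [-0.2, -0.5, 0.7]
finger_gap: 0.7
grip_force: 0.0
```

```bash
python3 - <<'E'
from m import *
q=np.array([495.4,-49.5,.1545])
print(inv(q,env.observe()["position"]))
a=np.vstack([ims["top"]["frame"][190:260,180:280,::-1], ims["scene"]["frame"][140:210,220:320,::-1]])
cv2.imwrite("pics/c4.png",cv2.resize(a,(428,600),interpolation=cv2.INTER_CUBIC))
E
```

```text
[  0.36571978 155.55972515]
```

View pics/c4.png

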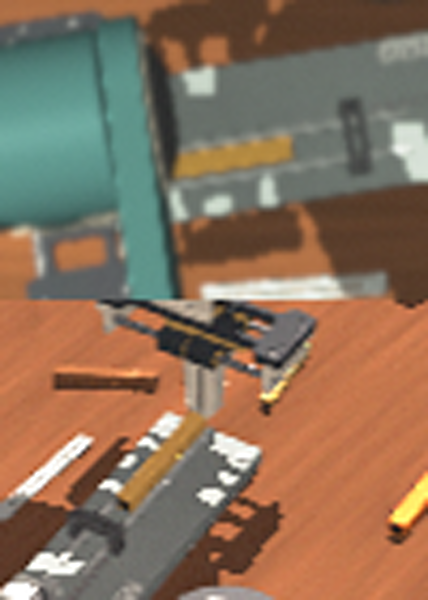

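The picture shows the closed fingers standing right at the tube's far end (c4 lower half, ~(205,400)) and on its line. Pushing along the jig's -y.

Request:
step_arm --rows '[{"xyz": [0.015, -0.1, 0], "spin": 0, "gripper": -1}, {"xyz": [0.046, -0.3, 0], "spin": 0, "gripper": -1}, {"xyz": [0.077, -0.5, 0], "spin": 0, "gripper": -1}, {"xyz": [0.108, -0.7, 0], "spin": 0, "gripper": -1}, {"xyz": [0.139, -0.9, 0], "spin": 0, "gripper": -1}, {"xyz": [0.17, -1.1, 0], "spin": 0, "gripper": -1}, {"xyz": [0.202, -1.3, 0], "spin": 0, "gripper": -1}, {"xyz": [0.23, -1.5, 0], "spin": 0, "gripper": -1}]'

```text
time: 6.1
position: [483.1, 27.9, 26.9]
tcp_rot: [-3.142, 0.0, 1.724]
force: [-0.3, 1.4, 2.0]
finger_gap: 0.5
grip_force: 1.1
```

Request:
step_arm --rows '[{"xyz": [0.015, -0.1, 0], "spin": 0, "gripper": -1}, {"xyz": [0.031, -0.2, 0], "spin": 0, "gripper": -1}, {"xyz": [0.046, -0.3, 0], "spin": 0, "gripper": -1}, {"xyz": [0.062, -0.4, 0], "spin": 0, "gripper": -1}, {"xyz": [0.077, -0.5, 0], "spin": 0, "gripper": -1}, {"xyz": [0.085, -0.55, 0], "spin": 0, "gripper": -1}]'

```text
time: 6.7
position: [487.3, 1.0, 26.9]
tcp_rot: [-3.141, 0.0, 1.724]
force: [-0.8, 1.1, 1.5]
finger_gap: 0.4
grip_force: 1.0
```

Request:
step_arm --rows '[{"xyz": [0.008, -0.05, 0], "spin": 0, "gripper": -1}, {"xyz": [0.015, -0.1, 0], "spin": 0, "gripper": -1}, {"xyz": [0.023, -0.15, 0], "spin": 0, "gripper": -1}, {"xyz": [0.027, -0.18, 0], "spin": 0, "gripper": -1}, {"xyz": [0.027, -0.18, 0], "spin": 0, "gripper": -1}]'

```text
time: 7.2
position: [488.6, -7.9, 26.8]
tcp_rot: [-3.141, 0.0, 1.724]
force: [-0.1, -0.2, 0.4]
finger_gap: 0.5
grip_force: 0.0
```

Request:
step_arm --rows '[{"xyz": [0.003, -0.02, 0], "spin": 0, "gripper": -1}, {"xyz": [0.006, -0.04, 0], "spin": 0, "gripper": -1}]'

```text
time: 7.4
position: [488.8, -9.3, 26.8]
tcp_rot: [-3.141, -0.001, 1.725]
force: [-2.1, 10.6, 1.5]
finger_gap: 0.3
grip_force: 5.6
```

Request:
step_arm --rows '[{"xyz": [0.003, -0.02, 0], "spin": 0, "gripper": -1}, {"xyz": [0.006, -0.04, 0], "spin": 0, "gripper": -1}]'

```text
time: 7.6
position: [488.9, -9.5, 26.8]
tcp_rot: [-3.141, -0.005, 1.724]
force: [-4.8, 27.4, 5.0]
finger_gap: 0.4
grip_force: 13.9
```

Contact (27 N) is where the tube should meet the pusher. Backing off to look.

Request:
step_arm --rows '[{"xyz": [-0.006, 0.04, 0], "spin": 0, "gripper": -1}, {"xyz": [-0.03, 0.2, 0], "spin": 0, "gripper": -1}, {"xyz": [-0.06, 0.4, 0], "spin": 0, "gripper": -1}, {"xyz": [-0.06, 0.4, 0.6], "spin": 0, "gripper": -1}, {"xyz": [-0.06, 0.4, 1.4], "spin": 0, "gripper": -0.7}, {"xyz": [-0.06, 0.4, 2.2], "spin": 0, "gripper": -0.3}, {"xyz": [-0.06, 0.4, 2.4], "spin": 0, "gripper": 0.4}, {"xyz": [-0.06, 0.4, 2.4], "spin": 0, "gripper": 0.4}]'

```text
time: 8.4
position: [486.8, 8.8, 148.5]
tcp_rot: [3.139, 0.001, 1.725]
force: [0.5, 0.0, -0.6]
finger_gap: 28.2
grip_force: 0.0
```

```bash
python3 - <<'E'
from m import *
print(env.observe()["position"],env.observe()["finger_gap"])
a=ims["scene"]["frame"][160:255,195:295,::-1]
a=cv2.resize(a,(600,570),interpolation=cv2.INTER_CUBIC)
cv2.imwrite("pics/c5.png",a)
E
```

```text
[485.77641653   8.64455593 145.62379382] 36.10369708192572
```

View pics/c5.png

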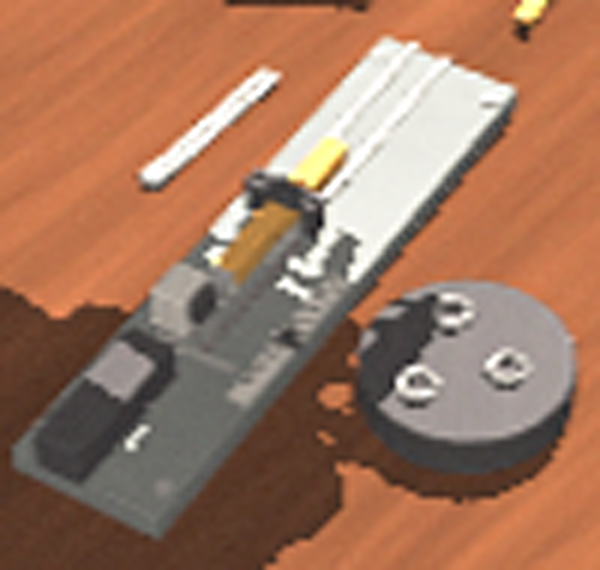

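The tube runs under the bridge (c5 ~(285,185)) and butts the nose in front of the grip head, and the head has not moved. The jig is now in shade with no cast shadow, so I'll measure pointer to rider again.

```bash
python3 - <<'E'
from fit import *
out=[]
for n in("scene","top"):
    q=fit(n).x
    ys,xs=np.meshgrid(np.arange(-185,-85,.2),np.arange(74,14,-.2))
    mp=np.array([[proj(ims[n],T(q,(x,y,26.))) for y,x in zip(a,b)] for a,b in zip(ys,xs)]).astype(np.float32)
    v=cv2.remap(ims[n]["frame"],mp[...,0],mp[...,1],cv2.INTER_CUBIC)
    g=np.clip((v.astype(float)-30)*1.7,0,255).astype(np.uint8)[:,:,::-1].copy()
    for k in range(0,500,50): cv2.line(g,(k,0),(k,6),(0,0,255),1)
    out.append(g)
    t=v.astype(float).mean(2)
    for x in(62,58,54,51): print(n,"rider x",x,"from y-135 step1",[int(k) for k in t[int((74-x)/.2)-4:int((74-x)/.2)+4,250:425:5].mean(0)])
    for x in(42,36,30): print(n,"ptr x",x,"from y-175 step1",[int(k) for k in t[int((74-x)/.2)-4:int((74-x)/.2)+4,50:200:5].mean(0)])
cv2.imwrite("pics/c6.png",np.vstack(out))
E
```

```text
scene rider x 62 from y-135 step1 [144, 147, 149, 150, 148, 141, 130, 114, 96, 80, 67, 61, 62, 71, 85, 100, 115, 126, 131, 131, 126, 123, 123, 128, 137, 145, 151, 154, 154, 152, 148, 142, 138, 137, 139]
scene rider x 58 from y-135 step1 [160, 163, 164, 164, 157, 147, 132, 115, 95, 76, 61, 54, 54, 60, 68, 76, 83, 88, 93, 97, 103, 112, 125, 140, 155, 167, 174, 173, 164, 152, 141, 134, 134, 142, 153]
scene rider x 54 from y-135 step1 [151, 151, 146, 140, 134, 127, 118, 105, 90, 77, 67, 60, 56, 52, 50, 48, 50, 53, 59, 69, 80, 95, 111, 128, 142, 149, 149, 144, 137, 131, 132, 139, 149, 161, 169]
scene rider x 51 from y-135 step1 [148, 151, 150, 146, 139, 130, 119, 106, 93, 81, 72, 67, 65, 64, 63, 63, 63, 66, 71, 78, 84, 90, 98, 107, 114, 119, 122, 124, 128, 134, 143, 153, 162, 167, 167]
scene ptr x 42 from y-175 step1 [103, 103, 102, 102, 101, 100, 100, 100, 100, 101, 102, 104, 105, 106, 106, 107, 108, 109, 108, 106, 104, 104, 105, 106, 106, 105, 103, 102, 103, 104]
scene ptr x 36 from y-175 step1 [106, 105, 105, 104, 103, 102, 101, 101, 102, 103, 105, 108, 112, 116, 120, 124, 126, 127, 12
[... 902 characters left out ...]
 133, 135, 136, 137, 135, 133, 129, 126, 123, 119, 111, 103, 97, 95, 96, 100, 108, 116, 123, 129, 130, 130, 131, 131, 131, 132, 134, 136, 139, 140, 141, 141]
top ptr x 42 from y-175 step1 [105, 105, 105, 106, 106, 107, 107, 106, 105, 105, 105, 106, 108, 109, 112, 115, 118, 120, 120, 118, 115, 113, 111, 109, 107, 107, 106, 106, 106, 106]
top ptr x 36 from y-175 step1 [106, 106, 107, 107, 107, 107, 107, 107, 106, 107, 107, 107, 107, 109, 112, 114, 116, 117, 117, 115, 112, 110, 108, 108, 108, 108, 107, 106, 106, 106]
top ptr x 30 from y-175 step1 [106, 107, 107, 107, 107, 108, 108, 108, 107, 107, 106, 107, 107, 109, 111, 114, 116, 117, 115, 113, 110, 108, 106, 104, 104, 104, 105, 105, 104, 105]
```

View pics/c6.png

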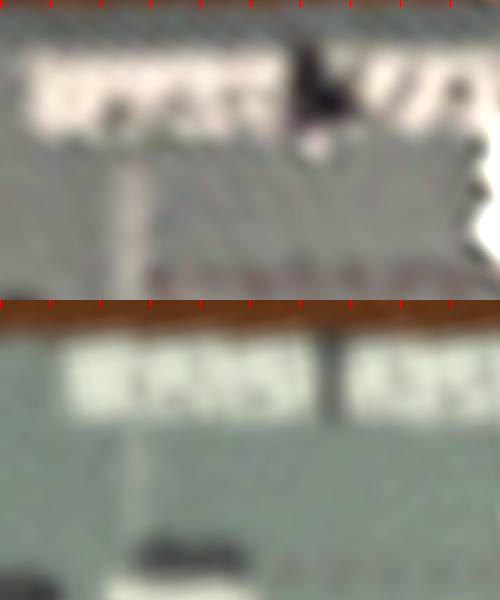

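In the top view (lower half, shade) the rider reads y=-119 at col ~330 and the pointer y=-157.8 at col ~135, so the travel is about 38.7 mm. Going to the grip head.

Request:
step_arm --rows '[{"xyz": [0.08, -0.5, 0], "spin": 0, "gripper": 0.5}, {"xyz": [0.2, -1.2, 0], "spin": 0, "gripper": 0.5}, {"xyz": [0.32, -2.0, 0], "spin": 0, "gripper": 0.5}, {"xyz": [0.45, -2.8, 0], "spin": 0, "gripper": 0.5}, {"xyz": [0.58, -3.5, 0], "spin": 0, "gripper": 0.5}, {"xyz": [0.655, -4.0, 0], "spin": 0, "gripper": 0.5}, {"xyz": [0.655, -4.0, 0], "spin": 0, "gripper": 0.5}, {"xyz": [0.655, -4.0, 0], "spin": 0, "gripper": 0.5}]'

```text
time: 9.4
position: [518.5, -191.6, 145.5]
tcp_rot: [-3.14, -0.001, 1.723]
force: [-0.8, -0.4, 0.3]
finger_gap: 69.7
grip_force: 0.0
```

Request:
step_arm --rows '[{"xyz": [0, 0, -0.5], "spin": 0, "gripper": 0.5}, {"xyz": [0, 0, -1.0], "spin": 0, "gripper": 0.5}, {"xyz": [0, 0, -1.5], "spin": 0, "gripper": 0.5}, {"xyz": [0, 0, -1.9], "spin": 0, "gripper": 0.5}, {"xyz": [0, 0, -2.19], "spin": 0, "gripper": 0.5}, {"xyz": [0, 0, -2.19], "spin": 0, "gripper": 0.5}, {"xyz": [0, 0, -2.19], "spin": 0, "gripper": 0.5}]'

```text
time: 10.1
position: [519.1, -191.3, 37.9]
tcp_rot: [3.141, 0.0, 1.725]
force: [-0.1, 0.1, 0.8]
finger_gap: 69.5
grip_force: 0.0
```

Request:
step_arm --rows '[{"xyz": [0, 0, 0], "spin": 0, "gripper": 0}, {"xyz": [0, 0, 0], "spin": 0, "gripper": -0.2}, {"xyz": [0, 0, 0], "spin": 0, "gripper": -0.24}, {"xyz": [0, 0, 0], "spin": 0, "gripper": -0.24}, {"xyz": [0, 0, 0], "spin": 0, "gripper": -0.24}]' --grip_force 15

```text
time: 10.6
position: [519.2, -191.7, 37.7]
tcp_rot: [3.141, 0.0, 1.724]
force: [2.6, 0.5, 0.0]
finger_gap: 37.1
grip_force: 1.2
```

Request:
step_arm --rows '[{"xyz": [0, 0, 0], "spin": 0, "gripper": -0.32}, {"xyz": [0, 0, 0], "spin": 0, "gripper": -0.4}, {"xyz": [0, 0, 0], "spin": 0, "gripper": -0.5}, {"xyz": [0, 0, 0], "spin": 0, "gripper": -0.5}, {"xyz": [0, 0, 0], "spin": 0, "gripper": -0.5}]' --grip_force 15

```text
time: 11.1
position: [519.6, -191.6, 37.7]
tcp_rot: [3.14, 0.0, 1.725]
force: [7.1, 0.5, 0.2]
finger_gap: 25.5
grip_force: 15.0
```

Request:
step_arm --rows '[{"xyz": [0.008, 0.01, 0], "spin": 0, "gripper": -0.5}, {"xyz": [0.0, 0.06, 0], "spin": 0, "gripper": -0.5}, {"xyz": [-0.009, 0.12, 0], "spin": 0, "gripper": -0.5}, {"xyz": [-0.018, 0.18, 0], "spin": 0, "gripper": -0.5}, {"xyz": [-0.027, 0.24, 0], "spin": 0, "gripper": -0.5}, {"xyz": [-0.036, 0.3, 0], "spin": 0, "gripper": -0.5}, {"xyz": [-0.046, 0.36, 0], "spin": 0, "gripper": -0.5}, {"xyz": [-0.052, 0.4, 0], "spin": 0, "gripper": -0.5}]'

```text
time: 11.9
position: [516.4, -171.4, 37.6]
tcp_rot: [3.141, 0.0, 1.725]
force: [3.1, -2.4, 5.4]
finger_gap: 25.7
grip_force: 15.0
```

Request:
step_arm --rows '[{"xyz": [-0.008, 0.05, 0], "spin": 0, "gripper": -0.5}, {"xyz": [-0.017, 0.11, 0], "spin": 0, "gripper": -0.5}, {"xyz": [-0.026, 0.17, 0], "spin": 0, "gripper": -0.5}, {"xyz": [-0.035, 0.23, 0], "spin": 0, "gripper": -0.5}, {"xyz": [-0.042, 0.275, 0], "spin": 0, "gripper": -0.5}, {"xyz": [-0.046, 0.3, 0], "spin": 0, "gripper": -0.5}, {"xyz": [-0.046, 0.3, 0], "spin": 0, "gripper": -0.5}]'

```text
time: 12.6
position: [514.1, -156.3, 37.7]
tcp_rot: [3.141, -0.0, 1.725]
force: [3.4, -1.2, 6.1]
finger_gap: 25.8
grip_force: 15.0
```

```bash
cat > s7.py <<'E'
from fit import *
import sys
out=[]
print(env.observe()["position"],env.observe()["force"])
for n in("scene","top"):
    q=fit(n).x
    ys,xs=np.meshgrid(np.arange(-165,-85,.2),np.arange(74,24,-.2))
    mp=np.array([[proj(ims[n],T(q,(x,y,26.))) for y,x in zip(a,b)] for a,b in zip(ys,xs)]).astype(np.float32)
    v=cv2.remap(ims[n]["frame"],mp[...,0],mp[...,1],cv2.INTER_CUBIC)
    t=v.astype(float).mean(2)
    for x in(62,58,54,51,46,42,36,30): print(n,x,"from y-140 step1",[int(k) for k in t[int((74-x)/.2)-4:int((74-x)/.2)+4,125:300:5].mean(0)])
    g=cv2.normalize(v,None,0,255,cv2.NORM_MINMAX)[:,:,::-1].copy()
    for k in range(0,400,50): cv2.line(g,(k,0),(k,6),(0,0,255),1)
    out.append(g)
sc=cv2.resize(ims["scene"]["frame"][170:250,200:280,::-1],(500,500),interpolation=cv2.INTER_CUBIC)
cv2.imwrite(sys.argv[1],np.hstack([np.vstack(out)[:500, :300],sc]) if 0 else np.hstack([np.vstack(out)[:,:300],sc]))
E
python3 s7.py pics/c7.png
```

```text
[ 514.06028917 -156.30262544   37.63316028] [ 2.08676452 -1.43310399  5.98506467]
scene 62 from y-140 step1 [255, 255, 255, 253, 246, 222, 192, 168, 152, 142, 134, 124, 111, 94, 76, 65, 65, 83, 115, 154, 191, 223, 246, 253, 253, 251, 247, 243, 241, 240, 238, 239, 246, 254, 255]
scene 58 from y-140 step1 [253, 253, 254, 255, 255, 255, 250, 227, 193, 154, 124, 106, 95, 83, 67, 52, 45, 51, 73, 108, 151, 193, 224, 240, 248, 251, 253, 254, 254, 254, 254, 255, 255, 255, 255]
scene 54 from y-140 step1 [254, 254, 254, 255, 255, 255, 255, 254, 231, 190, 144, 107, 81, 67, 59, 52, 46, 44, 47, 57, 73, 96, 123, 153, 183, 206, 224, 238, 249, 254, 255, 255, 255, 255, 255]
scene 51 from y-140 step1 [255, 255, 254, 254, 254, 255, 254, 250, 239, 216, 184, 149, 118, 97, 84, 80, 82, 91, 102, 116, 135, 154, 174, 191, 206, 217, 228, 239, 248, 251, 253, 253, 253, 254, 254]
scene 46 from y-140 step1 [252, 251, 246, 235, 225, 220, 224, 234, 243, 251, 252, 251, 240, 224, 206, 190, 181, 181, 187, 199, 211, 220, 228, 236, 244, 251, 253, 251, 245, 239, 237, 238, 241, 243, 246]
scene 42 from y-140 step1 [240, 244
[... 1464 characters left out ...]
 146, 145, 144, 143, 144, 144, 144, 144, 143, 143, 142, 141, 141, 140, 141, 141, 141, 141, 140, 138]
top 42 from y-140 step1 [148, 148, 148, 147, 147, 146, 146, 146, 146, 146, 146, 145, 144, 144, 143, 144, 144, 143, 143, 142, 142, 141, 141, 141, 141, 141, 140, 139, 139, 138, 139, 139, 139, 139, 138]
top 36 from y-140 step1 [145, 144, 144, 144, 144, 144, 143, 141, 141, 141, 142, 142, 141, 140, 140, 140, 140, 139, 139, 139, 139, 139, 139, 139, 138, 138, 137, 137, 136, 136, 136, 135, 135, 135, 136]
top 30 from y-140 step1 [142, 142, 141, 141, 140, 140, 140, 139, 139, 138, 138, 138, 137, 137, 138, 138, 137, 137, 137, 137, 136, 136, 136, 135, 135, 134, 134, 133, 133, 133, 133, 133, 134, 133, 132]
```

View pics/c7.png

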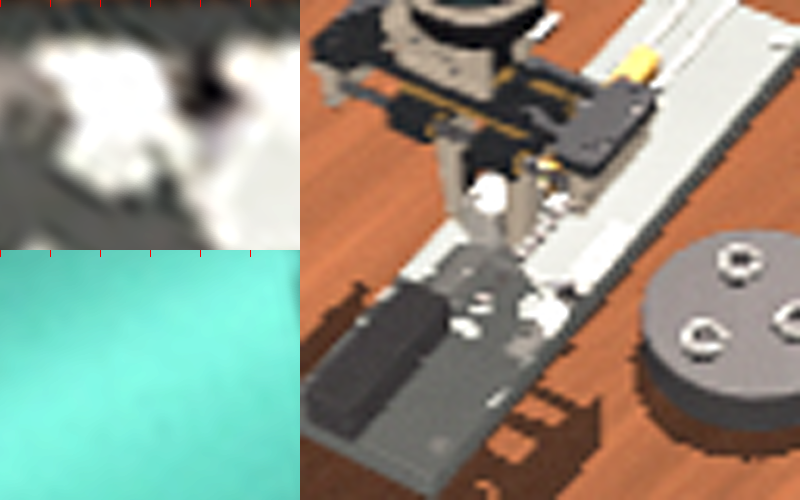

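The crop shows the hand on the head and the tube still ahead of the pusher. The grey pointer tip reads about -123.6 in the scene view, just short of the rider near -121. The remaining travel is about 2.5 mm by both cameras, so I'll creep that far.

Request:
step_arm --rows '[{"xyz": [-0.003, 0.02, 0], "spin": 0, "gripper": -0.5}, {"xyz": [-0.006, 0.04, 0], "spin": 0, "gripper": -0.5}, {"xyz": [-0.008, 0.051, 0], "spin": 0, "gripper": -0.5}, {"xyz": [-0.008, 0.051, 0], "spin": 0, "gripper": -0.5}, {"xyz": [-0.008, 0.051, 0], "spin": 0, "gripper": -0.5}]'

```text
time: 13.2
position: [513.7, -153.9, 37.7]
tcp_rot: [3.141, 0.0, 1.725]
force: [2.9, -3.3, 5.7]
finger_gap: 25.9
grip_force: 15.0
```

```bash
python3 s7.py pics/c8.png | grep -E "^\[|scene (62|58|51|46|42|36) "; python3 - <<'E'
from m import *
a=ims["scene"]["frame"][160:240,205:275,::-1]
cv2.imwrite("pics/c9.png",cv2.resize(a,(525,600),interpolation=cv2.INTER_CUBIC))
E
```

```text
[ 513.6489331  -153.86133775   37.60094105] [ 2.92764073 -1.68768444  6.07455587]
scene 62 from y-140 step1 [255, 255, 255, 254, 246, 222, 193, 169, 153, 143, 135, 124, 111, 94, 77, 64, 63, 82, 114, 154, 192, 224, 246, 253, 253, 252, 248, 243, 242, 242, 239, 240, 246, 254, 255]
scene 58 from y-140 step1 [252, 253, 254, 255, 255, 255, 250, 228, 194, 155, 125, 107, 96, 83, 68, 53, 44, 50, 71, 106, 150, 193, 225, 241, 249, 251, 253, 254, 254, 254, 254, 255, 255, 255, 255]
scene 51 from y-140 step1 [255, 255, 255, 255, 255, 255, 254, 250, 237, 214, 182, 148, 118, 98, 87, 83, 86, 94, 105, 118, 135, 154, 174, 191, 206, 217, 228, 240, 249, 252, 253, 253, 253, 254, 254]
scene 46 from y-140 step1 [251, 249, 249, 250, 254, 255, 255, 254, 250, 245, 241, 238, 230, 218, 204, 193, 186, 185, 189, 199, 210, 219, 227, 236, 244, 252, 253, 250, 244, 239, 237, 238, 240, 243, 245]
scene 42 from y-140 step1 [240, 245, 252, 254, 254, 244, 215, 183, 153, 135, 133, 143, 163, 181, 193, 199, 201, 204, 210, 217, 225, 233, 239, 242, 242, 241, 239, 237, 236, 235, 235, 234, 235, 235, 236]
scene 36 from y-140 step1 [137, 155, 166, 169, 161, 145, 124, 100, 84, 75, 74, 83, 102, 128, 159, 185, 207, 225, 239, 249, 252, 251, 249, 245, 242, 240, 239, 237, 236, 236, 236, 236, 237, 238, 238]
```

View pics/c9.png

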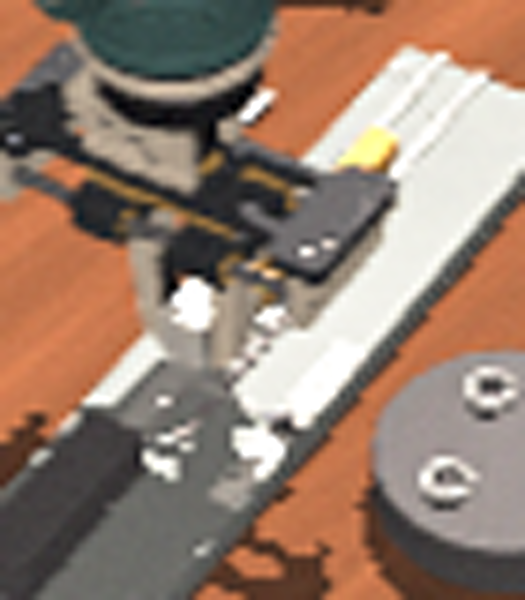

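The tube end still leads the pusher (c9 ~(380,150)). The hand holds the head squeezed (gap 25.9 mm) and the arm is out 38.2 mm, with the pointer at the rider (c9 ~(285,425)). Everything else lies where it was, so I'm handing in.

```bash
python3 -c "
from rig import env
print(env.close_job())"
```

```text
the job is handed in; nothing more can be done
None
```

Handed in: the tube was slid under the bridge and butted against the pusher, then the arm was extended about 38.2 mm (measured rider distance about 38.5 mm, ±1–2 mm, as the final pointer alignment could not be seen directly), and the grip head is still held squeezed.

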